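# Index the inspection table by its spokes

## Task

Show two parts at the inspection mark: with a finger, push the spokes of the small turntable round until the red cap stands right at the yellow arrow, leave it still there for two seconds, then push the spokes on until the ball bearing stands right at the arrow, and leave it there. Push gently and steadily, without gripping or forcing the spokes or spinning the table; touch only the spokes, not the plate or the parts on it, and leave the things lying around it where they are.

Things in the scene. Friction and masses are not known exactly. Their poses are not given: they have to be found in the camera images.
- wheel (a joint): angle of the turntable (spokes, plate and parts turn together) about its upright axis, rad, growing counter-clockwise seen from above; 0 (or any full turn) when the red cap is exactly at the arrow, -2.094 (or any full turn more or less) when the bearing is. No stops within reach (it turns freely both ways for more than four turns). Friction of about 0.15 N m holds it wherever it is left; pushing a spoke 110 mm from the axis takes about 1.5 N and it does not coast on
- hub (a point): point on the turntable's axis, 50 mm above the bench, at the height of the spokes' centre line. Its x axis points from the arrow to the hub; it does not turn with the table. Round grey foot below: 150 mm diameter, bolted down
- arrow_spot (a point): fixed point 44 mm from the axis towards the yellow arrow, 65 mm above the bench, where the middle of the part to be shown has to stand. The yellow arrow itself lies low on a grey tongue of the foot, 100 to 165 mm from the axis, and points at the axis; tongue and arrow reach no higher than 16 mm above the bench, so a fingertip above that passes over it
- cap_part_mid (a point): middle of the underside of the red cap (ribbed round plastic cap, 46 mm diameter, 26 mm high), fixed on the plate 44 mm from the axis, halfway between two spokes; its top is 91 mm above the bench
- bearing_part_mid (a point): middle of the underside of the steel ball bearing (ring, 52 mm diameter, 15 mm high), fixed on the plate 44 mm from the axis, halfway between two spokes, 120 degrees counter-clockwise (seen from above) from the red cap
- plate: round aluminium plate, 148 mm diameter, lying over the spokes' inner ends between 57 and 65 mm above the bench, with the red cap, the bearing and a brass tee (42x60x26 mm, not used) fixed on it; turns with the wheel; not to be touched, nor the parts on it. Origin on the axis at bench height
- ball0 (a point): centre of the black ball (20 mm diameter) at the end of one of the three spokes, 140 mm from the hub axis and 50 mm above the bench; the spoke is a plain round steel bar, 12 mm thick, running level from the hub to this ball, free to be pushed sideways between 80 and 125 mm from the axis; the underside of the bar is 44 mm above the bench
- ball1 (a point): centre of the black ball (20 mm diameter) at the end of one of the three spokes, 140 mm from the hub axis and 50 mm above the bench; the spoke is a plain round steel bar, 12 mm thick, running level from the hub to this ball, free to be pushed sideways between 80 and 125 mm from the axis; the underside of the bar is 44 mm above the bench; 120 degrees counter-clockwise from ball0
- ball2 (a point): centre of the black ball (20 mm diameter) at the end of one of the three spokes, 140 mm from the hub axis and 50 mm above the bench; the spoke is a plain round steel bar, 12 mm thick, running level from the hub to this ball, free to be pushed sideways between 80 and 125 mm from the axis; the underside of the bar is 44 mm above the bench; 240 degrees counter-clockwise from ball0
- nut: loose steel hexagon nut, 28x32x14 mm, lying on the bench near the table, about 190 mm from its axis; origin under its middle; leave alone
- tape: loose yellow tape measure, 35x75x67 mm, standing on the bench about 205 mm from the axis; origin under its middle; leave alone
- plug: loose spark plug, 19x70x19 mm, lying on the bench about 200 mm from the axis; origin under its middle; leave alone

How it is judged:
By the outcome, as a careful person would: the job done as asked, in the order asked, and still so for the second after the job is handed in, with the robot touching nothing.
It also fails if it takes over 70 s, if anything falls off the work surface, if the arm or the gripper's body presses on something with over 40 N, if the wrist force passes 120 N, or if a joint passes its speed limit or range.

## Robot

A 6-joint arm with a two-finger parallel gripper is mounted at the origin on a cart in front of the work surface, level with it; the furniture and walls round the work are solid. World frame = base frame: x ahead of the robot, y to its left, z up, the work surface at z = 0. Lengths are in m, angles in degrees, forces in N, time in s.
With the tool pointing down it reaches from about 0.25 to 0.725 m from the base axis. Payload 9.7 kg.
Tool frame: the origin (TCP) lies between the finger pads; the fingertips stand 19 mm ahead of it and the grasp point (between the pads) is the TCP; z points along the fingers, y is the line along which they close (so a half turn about z gives the same grasp; the last joint's range is limited). The gripper opens to 85 mm and grips with 20 to 120 N. Pads are 22 mm wide; open, the fingers measure 114 mm over their backs; the gripper's body (76 mm by 85 mm) begins 54 mm behind the grasp point. The pads swing forward as they close: fully open they stand 13 mm farther back than shut.
Start: joints at [-66.921, 4.979, 10.078, 95.1, 0, 90], TCP at [0.216, -0.506, 0.25] pointing down, gripper open.
Joint ranges: [-179.16, 179.16], [-48.56, 103.87], [-65.8, 70.77], [-126.05, 130.52], [-82.76, 87.17], [-180, 180]. Speed limits (degrees/s): [127.2, 127.2, 147.25, 180, 180, 180].

## Interface

Orientations are given as [roll, pitch, yaw] about the fixed x, y, z axes, in that order (R = Rz(yaw) Ry(pitch) Rx(roll)).
In Python, from workcell import telemetry, camera, calibration, workorder gives the robot as it stands.
- The arm moves only by the tool play_rows, never from a script. Its argument "increments" is a list of rows, each a list of 3 entries, a list of its own where there are three numbers: the shift along the tool's x, y, z in mm, then the turn, a rotation vector about the tool's x, y, z in degrees, then the closure, from 0 (fully open) to 1 (shut). In form: [[[x, y, z], [ax, ay, az], jaw], ...]. A call has 1 to 20 rows; each row is the pose to reach, as a shift and turn from the pose commanded when the call began, along the tool's axes at that moment; what a row does not reach only later rows make up. A row lasts 1/10 s, in which the tool goes at most 50 mm and 8.59 degrees, less where a joint would pass 70% of its speed; a pose out of reach is approached as far as the arm can. A call with a gripper value outside its range is refused whole. The fingers move at their own pace and stop on an object; "grip_force" is the grip in N (left out, the last holds). Time passes only in rows, so rows that repeat a pose let the fingers close. It gives the time, the measured TCP pose, the force, the opening and the grip force at its end, in the units of the state.
- telemetry.get_obs(): the state, without advancing time (a new reading comes with each control period).
- camera(name): name is "scene" or "side" or "wrist"; returns (picture, depth): 420x560x3 uint8, red, green, blue; 420x560 float32, m along the optical axis (not along the pixel's ray), 0 where there is no reading.
- calibration(name): a dict with "vertical_fov" (degrees; the focal length in pixels is half the picture's height over the tangent of half this angle, whatever the lens; pixels are square), "cx", "cy" (the principal point, pixels), "k1" (the pictures are not rectified: a ray, as slopes to the right and down, at radius r is drawn at 1 + k1 r^2 times it, then the intrinsics apply), "rvec" (rotation vector, rad) and "tvec" (3), from world to camera coordinates, as OpenCV has them; the wrist camera has in their place "hand_eye" (4x4, takes a point from camera to tool coordinates, whose origin is the TCP and whose axes are the flange's). Camera axes: x right, y down, z forward; pixel columns grow to the right and rows downward; lengths in m; the calibration is good to about 2 mm. A picture is of the moment at which its call begins: read the wrist's pose just before it. calibration takes no time and is no camera call.
- workorder.job_done(): hands the job in; it is judged then, once.
The state is a dict: "time": time; "q": joint angles; "qd": joint speeds; "joint_efforts": joint torques, N m; "ee_pos": TCP position; "tcp_rot": TCP orientation; "wrist_force": force on the tool from outside, world axes, zero at the start; "torque": the same for the moment, N m; "opening": finger opening in m; "grasp_force": force on a finger pad.
Only numpy, scipy, OpenCV 4.12 (cv2) and the standard library are available. Lean on these libraries where they do the work, as an engineer would, in place of code of your own. Each camera call takes 0.05 s, during which the arm holds its last target. There are 200 camera calls.

## Working session

There is one attempt and no reset: what is moved stays moved. The work goes in short steps, Python scripts to look and compute and a tool call to move; the robot and the scene stay as the last step left them, time stands still between calls to the robot, and variables do not carry over. Pictures are saved under pics/ and viewed, at most 10 in all, crops included, and the job is handed in when it is done.

Besides the shell and the picture viewer there is one more tool, called after "Request:" by a JSON object that holds its "op" and its "data", one argument or row to a line. play_rows: Moves the arm, as the interface text tells. Its arguments: {"type":"object","properties":{"increments":{"type":"array"},"grip_force":{"type":"number"}},"required":["increments"]}

```bash
mkdir -p pics; cat > h.py <<'E'
import numpy as np,cv2
from workcell import telemetry,camera,calibration,workorder
def look(n,f):
    o=telemetry.get_obs(); p,d=camera(n); cv2.imwrite(f'pics/{f}.png',p[:,:,::-1]); np.savez(f'pics/{f}.npz',p=p,d=d,pos=o['ee_pos'],rot=o['tcp_rot']); return p,d
def ray(n,u,v):
    c=calibration(n); F=210/np.tan(np.radians(c['vertical_fov']/2))
    x,y=(u-c['cx'])/F,(v-c['cy'])/F; a,b=x,y
    for _ in range(20):
        k=1+c['k1']*(a*a+b*b); a,b=x/k,y/k
    R=cv2.Rodrigues(np.array(c['rvec'],float))[0]; t=np.array(c['tvec'],float).ravel()
    return -R.T@t, R.T@np.array([a,b,1.])
def atz(n,u,v,z):
    o,r=ray(n,u,v); return o+r*(z-o[2])/r[2]
def proj(n,P):
    c=calibration(n); F=210/np.tan(np.radians(c['vertical_fov']/2))
    R=cv2.Rodrigues(np.array(c['rvec'],float))[0]; q=R@np.array(P)+np.array(c['tvec'],float).ravel()
    a,b=q[:2]/q[2]; k=1+c['k1']*(a*a+b*b); return a*k*F+c['cx'],b*k*F+c['cy']
E
python3 - <<'E'
from h import *
print(telemetry.get_obs())
for n in('scene','side'): look(n,n+'0'); print(calibration(n)); print(ray(n,280,210))
E
```

```text
{'time': 0.0, 'q': array([-6.69215782e+01,  5.01135379e+00,  1.00342459e+01,  9.50995036e+01,
        6.15848613e-04,  8.99999931e+01]), 'qd': array([ 0.02826264,  0.03881836,  0.02365837, -0.08081303, -0.05102593,
        0.04158419]), 'joint_efforts': array([-2.58952001e-03, -5.20368290e+01,  4.64822602e+01,  1.55816926e-02,
       -2.86080385e-04,  3.27990051e-06]), 'ee_pos': array([ 0.21551732, -0.50579375,  0.24957875]), 'tcp_rot': array([-1.79923388e+02, -6.15857309e-04,  2.30784279e+01]), 'wrist_force': array([-1.13855074, -0.14787161, -0.31469786]), 'torque': array([ 0.04162482, -0.06088325, -0.04661355]), 'grasp_force': 0.0, 'opening': 0.08529805729263433}
{'vertical_fov': 55.160085634086954, 'cx': 274.80566406436014, 'cy': 211.36813044720444, 'k1': -0.0548929294409704, 'rvec': array([ 0.81282919, -2.32901849,  1.30092674]), 'tvec': array([0.41128333, 0.26156913, 0.67214422])}
(array([0.02839344, 0.59206392, 0.58138144]), array([ 0.543161  , -0.66403609, -0.51401431]))
{'vertical_fov': 46.342246040804355, 'cx': 279.5674448935078, 'cy': 216.16820750334753, 'k1': 0.019430137338481885, 'rvec': array([ 2.08285828, -0.25469848,  0.17047847]), 'tvec': array([-0.55635214,  0.12663184,  0.98516698])}
(array([ 0.33091541, -0.90173583,  0.61113402]), array([ 0.22727945,  0.84247922, -0.48860172]))
```

View pics/scene0.png

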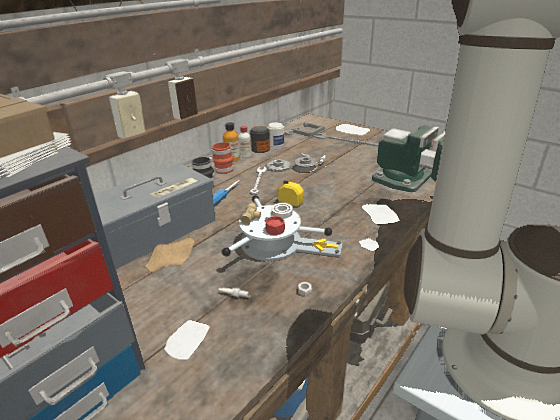

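View pics/side0.png

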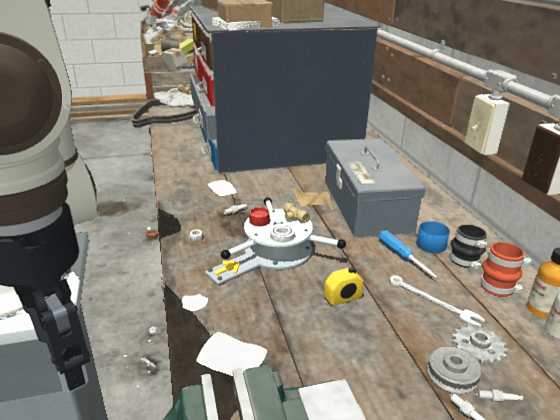

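The turntable is at about (272,232) in the scene view and (278,240) in the side view. In the side view the spoke balls are at (226,254), (341,243) and (267,203). I'll enlarge both.

```bash
python3 - <<'E'
import cv2
a=cv2.imread('pics/scene0.png')[170:310,205:355]; b=cv2.imread('pics/side0.png')[170:310,185:370]
cv2.imwrite('pics/c1.png',cv2.resize(a,None,fx=4,fy=4,interpolation=2)); cv2.imwrite('pics/c2.png',cv2.resize(b,None,fx=4,fy=4,interpolation=2))
E
```

```text
(no output)
```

View pics/c1.png

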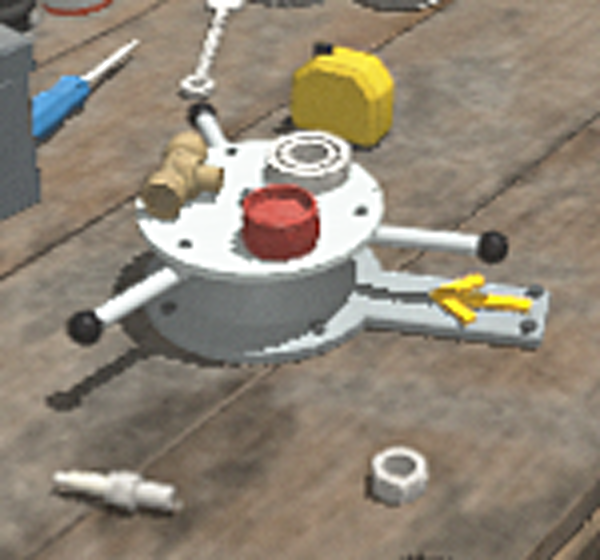

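View pics/c2.png

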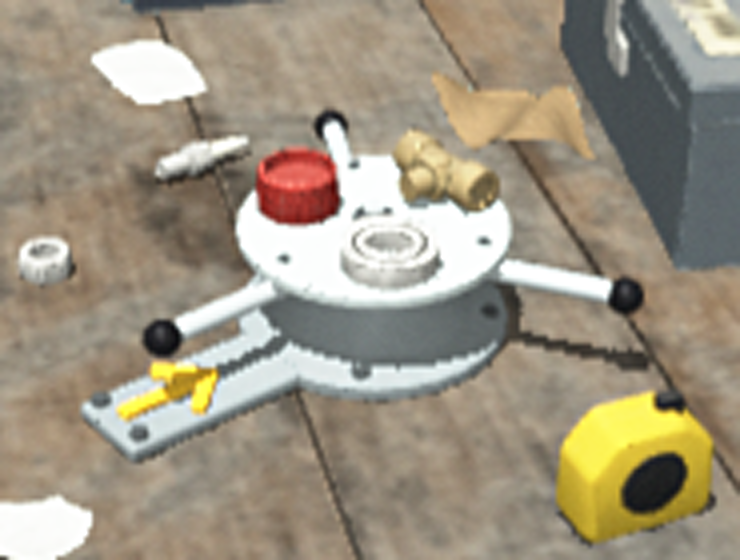

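```bash
python3 - <<'E'
from h import *
D={'side':dict(A=(225.5,254.25),B=(341.25,243.75),C=(267.5,201),tip=(239.2,263.5),tail=(215,273),cap=(185+298/4,170+168/4),brg=(185+390/4,170+241/4),nut=(196,233.5),plug=(235,209.5),tape=(344,291)),
'scene':dict(A=(328,231.75),B=(255.5,198.75),C=(226.5,251.5),tip=(313,243.5),tail=(337.5,246),cap=(205+282/4,170+206/4),brg=(205+311/4,170+155/4),nut=(304.7,290),plug=(234,293),tape=(291,198))}
H=dict(A=.05,B=.05,C=.05,tip=.015,tail=.015,cap=.091,brg=.08,nut=.007,plug=.01,tape=.035)
for n in D:
    P={k:atz(n,*v,H[k])[:2] for k,v in D[n].items()}
    h=(P['A']+P['B']+P['C'])/3
    print(n,'hub',h)
    for k,p in P.items():
        d=p-h; print(k,p.round(4),round(np.hypot(*d)*1e3,1),np.degrees(np.arctan2(d[1],d[0])).round(1))
    d=P['tip']-P['tail']; print('arrow dir',np.degrees(np.arctan2(d[1],d[0])))
E
```

```text
side hub [ 0.56455097 -0.02438236]
A [ 0.4393 -0.0862] 139.7 -153.7
B [ 0.6808 -0.1025] 140.0 -33.9
C [0.5736 0.1156] 140.3 86.3
tip [ 0.4683 -0.0753] 108.9 -152.1
tail [ 0.415  -0.0965] 166.1 -154.2
cap [ 0.5276 -0.0036] 42.4 150.7
brg [ 0.5615 -0.0699] 45.6 -93.8
nut [0.3948 0.0754] 196.9 149.6
plug [0.5012 0.1622] 197.0 108.7
tape [ 0.6377 -0.2339] 221.9 -70.7
arrow dir 21.6891769597893
scene hub [ 0.56354507 -0.02317775]
A [ 0.4376 -0.0845] 140.1 -154.0
B [ 0.6799 -0.1008] 139.9 -33.7
C [0.5731 0.1158] 139.3 86.1
tip [ 0.4658 -0.0651] 106.3 -156.8
tail [ 0.4138 -0.0918] 164.7 -155.4
cap [0.5231 0.0043] 48.9 145.8
brg [ 0.5565 -0.0643] 41.7 -99.7
nut [0.3912 0.0727] 197.2 150.9
plug [0.4996 0.1722] 205.6 108.1
tape [ 0.6218 -0.1828] 169.9 -69.9
arrow dir 27.198454373292147
```

Request:
{"op": "play_rows", "data": {
  "increments": [
    [[13,-11,0],[0,0,-3],1],
    [[40,-34,0],[0,0,-9],1],
    [[67,-56,0],[0,0,-15],1],
    [[94,-79,0],[0,0,-21],1],
    [[121,-101,0],[0,0,-28],1],
    [[148,-124,0],[0,0,-34],1],
    [[175,-146,0],[0,0,-40],1],
    [[202,-169,0],[0,0,-47],1],
    [[229,-191,0],[0,0,-53],1],
    [[256,-214,0],[0,0,-59],1],
    [[283,-236,0],[0,0,-65],1],
    [[310,-259,0],[0,0,-72],1],
    [[337,-281,0],[0,0,-78],1],
    [[364,-304,0],[0,0,-84],1],
    [[390,-326,0],[0,0,-90],1],
    [[403,-337,0],[0,0,-93],1],
    [[403,-337,0],[0,0,-93],1],
    [[403,-337,0],[0,0,-93],1]
  ]
}}

```text
time: 1.9
ee_pos: [0.4537, -0.0375, 0.2501]
tcp_rot: [-180.0, -0.0, 116.1]
wrist_force: [-0.0, -1.2, -0.9]
opening: -0.0001
grasp_force: 0.0
```

```bash
python3 - <<'E'
from h import *
look('wrist','w1'); o=telemetry.get_obs(); print(o['time'],o['ee_pos'],o['tcp_rot'],o['q'],o['opening']); print(calibration('wrist'))
E
```

```text
1.95 [ 0.4536995  -0.0380981   0.25026561] [-1.79982454e+02  2.58771492e-03  1.16068110e+02] [-4.79343044e+00 -7.90220429e+00 -2.53663930e+00  9.53792993e+01
 -1.12218725e-02  5.91384614e+01] 0.00011036353444208689
{'vertical_fov': 62.11446423068014, 'cx': 273.2645407511497, 'cy': 211.50544252216676, 'k1': -0.07036320126805355, 'hand_eye': array([[ 9.09580687e-04, -9.57798325e-01, -2.87439632e-01,
         7.44790684e-02],
       [ 9.99999414e-01,  1.03996415e-03, -3.00918016e-04,
         1.34040990e-04],
       [ 5.87145684e-04, -2.87439190e-01,  9.57798709e-01,
        -1.23737712e-01],
       [ 0.00000000e+00,  0.00000000e+00,  0.00000000e+00,
         1.00000000e+00]])}
```

View pics/w1.png

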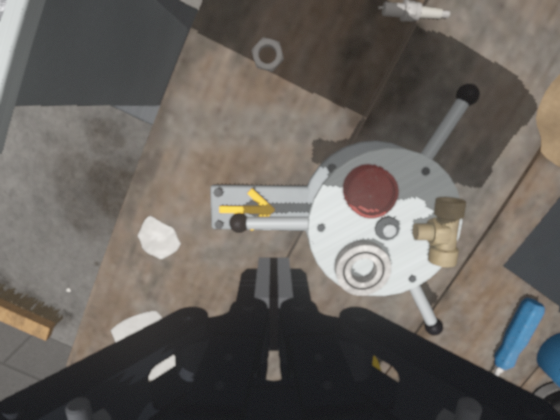

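The wrist view shows the balls at (239,223), (468,94) and (433,326). The tongue bolts are at (218,192) and (219,225), and the arrow tail is near (220,210).

```bash
cat >> h.py <<'E'
from scipy.spatial.transform import Rotation as Ro
def watz(u,v,z,pos,rot):
    c=calibration('wrist'); F=210/np.tan(np.radians(c['vertical_fov']/2))
    x,y=(u-c['cx'])/F,(v-c['cy'])/F; a,b=x,y
    for _ in range(20):
        k=1+c['k1']*(a*a+b*b); a,b=x/k,y/k
    T=np.eye(4); T[:3,:3]=Ro.from_euler('xyz',rot,degrees=True).as_matrix(); T[:3,3]=pos; T=T@c['hand_eye']
    r=T[:3,:3]@np.array([a,b,1]); o=T[:3,3]; return (o+r*(z-o[2])/r[2])[:2]
E
python3 - <<'E'
from h import *
w=np.load('pics/w1.npz'); f=lambda u,v,z:watz(u,v,z,w['pos'],w['rot'])
B=[f(239,223,.05),f(433,326,.05),f(468,94,.05)]; h=sum(B)/3; print('hub',h)
g=lambda n,p:print(n,p.round(4),round(np.hypot(*(p-h))*1e3,1),np.degrees(np.arctan2(*(p-h)[::-1])).round(2)%360)
for i,b in enumerate(B): g(i,b)
g('boltmid',(f(218,192,.012)+f(219,225,.012))/2); g('tail',f(220,210,.014)); g('edgemid',(f(212,186,.01)+f(213,228,.01))/2)
g('brg',f(363,267,.08)); g('cap',f(371,191,.091))
# arrow yellow pixels
p=w['p'].astype(int); m=(p[:,:,0]>150)&(p[:,:,2]<90)&(p[:,:,1]>100); m[:170]=0;m[240:]=0;m[:,:200]=0;m[:,300:]=0
v,u=np.nonzero(m); print(len(u),u.min(),u.max()); 
for U in range(218,280,5): s=v[u==U]; print(U,s.min() if len(s) else 0,s.max() if len(s) else 0)
E
python3 -c "
import cv2;a=cv2.imread('pics/w1.png')[160:260,190:340];cv2.imwrite('pics/c3.png',cv2.resize(a,None,fx=5,fy=5,interpolation=2))"
```

```text
hub [ 0.56392445 -0.02066536]
0 [ 0.4387 -0.0833] 140.0 206.59
1 [ 0.6801 -0.0985] 139.8 326.19
2 [0.573  0.1198] 140.8 86.32
boltmid [ 0.4141 -0.0916] 165.8 205.32
tail [ 0.4161 -0.0915] 163.9 205.61
edgemid [ 0.4075 -0.0937] 172.6 205.04
brg [ 0.5584 -0.0613] 41.1 262.26
cap [0.5238 0.0053] 47.8 147.11
276 226 273
218 0 0
223 0 0
228 0 0
233 0 0
238 212 213
243 206 212
248 207 212
253 189 212
258 202 212
263 204 215
268 204 214
273 209 210
278 0 0
```

View pics/c3.png

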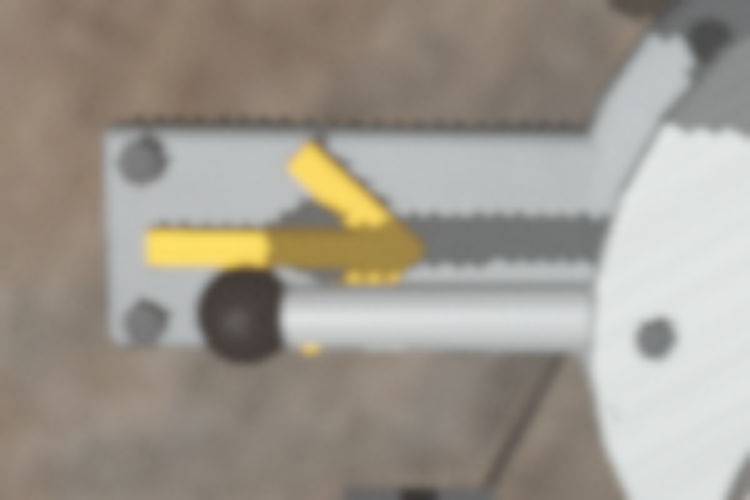

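Request:
{"op": "play_rows", "data": {
  "increments": [
    [[0,0,10],[0,0,0],1],
    [[0,0,30],[0,0,0],1],
    [[0,0,55],[0,0,0],1],
    [[0,0,80],[0,0,0],1],
    [[0,0,105],[0,0,0],1],
    [[0,0,130],[0,0,0],1],
    [[0,0,155],[0,0,0],1],
    [[0,0,175],[0,0,0],1],
    [[0,0,190],[0,0,0],1],
    [[0,0,195],[0,0,0],1],
    [[0,0,195],[0,0,0],1]
  ]
}}

```text
time: 3.05
ee_pos: [0.4535, -0.0385, 0.0546]
tcp_rot: [-179.9, -0.0, 116.0]
wrist_force: [0.1, 0.0, 1.6]
opening: -0.0002
grasp_force: 0.0
```

```bash
cat >> h.py <<'E'
HUB=np.array([.564,-.0225])
def plan(phis,off,r=.105,s=-1):
    "tool increments for finger beside spoke at phi (deg), off mm from its centre line, s=-1 on the CW side"
    o=telemetry.get_obs(); R=Ro.from_euler('xyz',o['tcp_rot'],degrees=True).as_matrix(); print(o['time'],o['ee_pos'].round(4),o['tcp_rot'].round(2),o['wrist_force'].round(1))
    offs=np.broadcast_to(off,len(phis)); out=[]
    for p,f in zip(phis,offs):
        a=np.radians(p); P=HUB+r*np.array([np.cos(a),np.sin(a)])+s*f/1e3*np.array([-np.sin(a),np.cos(a)])
        d=np.append(P,.055)-o['ee_pos']; t=R.T@d*1e3
        out.append([[round(x) for x in t],[0,0,round(-((p-90-o['tcp_rot'][2]+180)%360-180))],1])
    print(str(out))
E
python3 - <<'E'
from h import *
plan(np.r_[206.4,206.4,206.4,206.4,np.arange(208,240,2)],np.r_[32,28,24,20,[18]*16])
E
```

```text
3.05 [ 0.4535 -0.0385  0.0546] [-1.7994e+02 -4.0000e-02  1.1601e+02] [0.1 0.  1.6]
[[[-3, 1, 0], [0, 0, 0], 1], [[-7, 1, 0], [0, 0, 0], 1], [[-11, 1, 0], [0, 0, 0], 1], [[-15, 1, 0], [0, 0, 0], 1], [[-20, 1, 0], [0, 0, -2], 1], [[-23, 0, 0], [0, 0, -4], 1], [[-27, 0, 0], [0, 0, -6], 1], [[-31, 0, 0], [0, 0, -8], 1], [[-35, 0, 0], [0, 0, -10], 1], [[-38, 0, 0], [0, 0, -12], 1], [[-42, 0, 0], [0, 0, -14], 1], [[-46, 0, 0], [0, 0, -16], 1], [[-49, 1, 0], [0, 0, -18], 1], [[-53, 2, 0], [0, 0, -20], 1], [[-57, 2, 0], [0, 0, -22], 1], [[-60, 3, 0], [0, 0, -24], 1], [[-64, 4, 0], [0, 0, -26], 1], [[-68, 5, 0], [0, 0, -28], 1], [[-71, 6, 0], [0, 0, -30], 1], [[-74, 8, -1], [0, 0, -32], 1]]
```

Request:
{"op": "play_rows", "data": {
  "increments": [
    [[-3,1,0],[0,0,0],1],
    [[-7,1,0],[0,0,0],1],
    [[-11,1,0],[0,0,0],1],
    [[-15,1,0],[0,0,0],1],
    [[-20,1,0],[0,0,-2],1],
    [[-23,0,0],[0,0,-4],1],
    [[-27,0,0],[0,0,-6],1],
    [[-31,0,0],[0,0,-8],1],
    [[-35,0,0],[0,0,-10],1],
    [[-38,0,0],[0,0,-12],1],
    [[-42,0,0],[0,0,-14],1],
    [[-46,0,0],[0,0,-16],1],
    [[-49,1,0],[0,0,-18],1],
    [[-53,2,0],[0,0,-20],1],
    [[-57,2,0],[0,0,-22],1],
    [[-60,3,0],[0,0,-24],1],
    [[-64,4,0],[0,0,-26],1],
    [[-68,5,0],[0,0,-28],1],
    [[-71,6,0],[0,0,-30],1],
    [[-74,8,0],[0,0,-32],1]
  ]
}}

```text
time: 5.05
ee_pos: [0.4938, -0.1013, 0.0552]
tcp_rot: [-180.0, -0.0, 148.2]
wrist_force: [-2.2, -0.8, 0.4]
opening: -0.0003
grasp_force: 0.8
```

```bash
python3 - <<'E'
from h import *
plan(np.r_[np.arange(240,261,2),261,261],18)
look('side','s1');look('scene','sc1')
a=cv2.imread('pics/side.png') if 0 else cv2.imread('pics/s1.png')[170:310,185:370];b=cv2.imread('pics/sc1.png')[170:310,205:355]
cv2.imwrite('pics/c4.png',cv2.resize(np.hstack([a,b]),None,fx=2.3,fy=2.3,interpolation=2))
E
```

```text
5.05 [ 0.4938 -0.1013  0.0552] [-1.7998e+02 -4.0000e-02  1.4815e+02] [-2.2 -0.8  0.4]
[[[-3, -2, 0], [0, 0, -2], 1], [[-7, -2, 0], [0, 0, -4], 1], [[-11, -2, 0], [0, 0, -6], 1], [[-15, -3, 0], [0, 0, -8], 1], [[-18, -3, 0], [0, 0, -10], 1], [[-22, -3, 0], [0, 0, -12], 1], [[-26, -2, 0], [0, 0, -14], 1], [[-29, -2, 0], [0, 0, -16], 1], [[-33, -2, 0], [0, 0, -18], 1], [[-37, -1, 0], [0, 0, -20], 1], [[-40, 0, 0], [0, 0, -22], 1], [[-42, 0, 0], [0, 0, -23], 1], [[-42, 0, 0], [0, 0, -23], 1]]
```

View pics/c4.png

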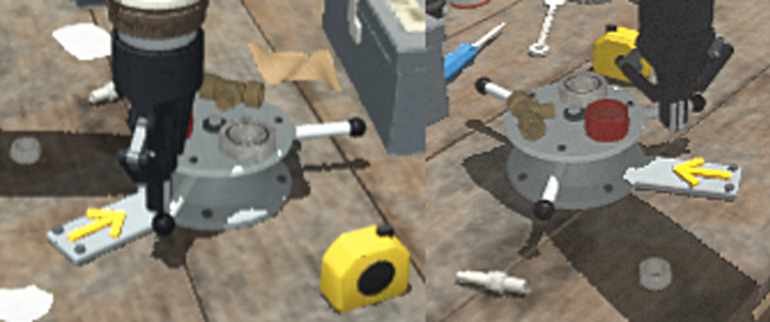

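The spoke is following the finger, and contact force is about 2 N. I'll carry on to just short of the cap mark.

Request:
{"op": "play_rows", "data": {
  "increments": [
    [[-3,-2,0],[0,0,-2],1],
    [[-7,-2,0],[0,0,-4],1],
    [[-11,-2,0],[0,0,-6],1],
    [[-15,-3,0],[0,0,-8],1],
    [[-18,-3,0],[0,0,-10],1],
    [[-22,-3,0],[0,0,-12],1],
    [[-26,-2,0],[0,0,-14],1],
    [[-29,-2,0],[0,0,-16],1],
    [[-33,-2,0],[0,0,-18],1],
    [[-37,-1,0],[0,0,-20],1],
    [[-40,0,0],[0,0,-22],1],
    [[-42,0,0],[0,0,-23],1],
    [[-42,0,0],[0,0,-23],1]
  ]
}}

```text
time: 6.45
ee_pos: [0.5297, -0.1232, 0.0552]
tcp_rot: [180.0, 0.0, 171.0]
wrist_force: [-0.2, 0.5, -0.4]
opening: -0.0001
grasp_force: 0.0
```

```bash
cat >> h.py <<'E'
def balls(n,z=.05,tag='x'):
    "dark blobs near r=140 at height .05"
    p,d=look(n,tag); m=(p.max(2)<75).astype(np.uint8)
    k,l,s,c=cv2.connectedComponentsWithStats(m)
    for i in range(1,k):
        if 15<s[i,4]<250 and s[i,2]<20 and s[i,3]<20:
            q=atz(n,*c[i],z)[:2]-HUB
            if .128<np.hypot(*q)<.152: print(n,c[i].round(1),s[i,4],np.hypot(*q).round(4),np.degrees(np.arctan2(q[1],q[0])).round(2)%360)
E
python3 - <<'E'
from h import *
plan([262,263,264],18)
balls('side',tag='s2');balls('scene',tag='sc2')
a=cv2.imread('pics/s2.png')[170:310,185:370];b=cv2.imread('pics/sc2.png')[170:310,205:355]
cv2.imwrite('pics/c5.png',cv2.resize(np.hstack([a,b]),None,fx=2.38,fy=2.38,interpolation=2))
E
```

```text
6.45 [ 0.5297 -0.1232  0.0552] [179.99   0.   171.04] [-0.2  0.5 -0.4]
[[[-2, 0, 0], [0, 0, -1], 1], [[-4, -1, 0], [0, 0, -2], 1], [[-6, -1, 0], [0, 0, -3], 1]]
side [328.5 213.2] 35 0.1426 19.96
side [221.6 216.4] 49 0.1411 140.91
scene [216.7 216.6] 31 0.1423 20.25
scene [297.8 255.6] 61 0.1361 156.26
```

View pics/c5.png

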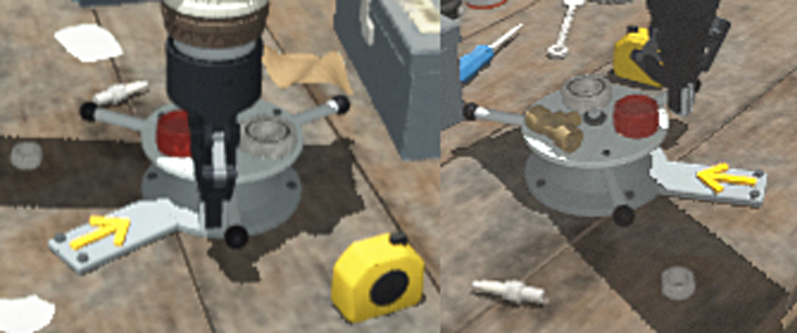

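```bash
cat >> h.py <<'E'
HB={'side':np.array([.56455,-.02438]),'scene':np.array([.56354,-.02318])}
def ang(n,pts):
    for u,v in pts:
        q=atz(n,u,v,.05)[:2]-HB[n]; print(n,np.hypot(*q).round(4),np.degrees(np.arctan2(q[1],q[0])).round(2)%120)
E
python3 - <<'E'
from h import *
ang('side',[(327,213.7),(222,216.2),(284.2,269.2)]);ang('scene',[(217.5,216.8),(281.8,259.9)])
E
```

```text
side 0.1383 20.8
side 0.1422 19.97999999999999
side 0.1397 20.370000000000005
scene 0.1407 20.61
scene 0.1378 20.27000000000001
```

Request:
{"op": "play_rows", "data": {
  "increments": [
    [[-2,0,0],[0,0,-1],1],
    [[-4,0,0],[0,0,-2],1],
    [[-5.8,-0.5,0],[0,0,-3],1],
    [[-7.6,-0.5,0],[0,0,-4],1],
    [[-8.6,-0.5,0],[0,0,-4.5],1],
    [[-8.6,-0.5,0],[0,0,-4.5],1],
    [[-8.6,-0.5,0],[0,0,-4.5],1],
    [[-6,-0.5,0],[0,0,-4.5],1],
    [[0,0,0],[0,0,-4.5],1],
    [[8,1,0],[0,0,-4.5],1],
    [[10,1,-10],[0,0,-4.5],1],
    [[10,1,-30],[0,0,-4.5],1],
    [[10,1,-60],[0,0,-4.5],1],
    [[10,1,-90],[0,0,-4.5],1],
    [[10,1,-120],[0,0,-4.5],1],
    [[10,1,-150],[0,0,-4.5],1],
    [[10,1,-175],[0,0,-4.5],1],
    [[10,1,-190],[0,0,-4.5],1],
    [[10,1,-195],[0,0,-4.5],1],
    [[10,1,-195],[0,0,-4.5],1]
  ]
}}

```text
time: 8.55
ee_pos: [0.52, -0.1206, 0.2511]
tcp_rot: [-180.0, 0.1, 175.6]
wrist_force: [-0.0, 0.9, 0.3]
opening: 0.0004
grasp_force: 0.0
```

```bash
python3 - <<'E'
from h import *
look('wrist','w2'); o=telemetry.get_obs(); print(o['time'],o['ee_pos'],o['tcp_rot'])
balls('side',tag='s3');balls('scene',tag='sc3')
E
```

```text
8.6 [ 0.51973193 -0.1205854   0.25012068] [-1.79999312e+02  3.42463331e-04  1.75577961e+02]
side [325.  211.2] 38 0.1421 24.73
scene [308.2 203.3] 21 0.144 265.19
scene [215.  218.8] 39 0.1423 24.62
scene [221.8 245.5] 82 0.1332 75.33
```

View pics/w2.png

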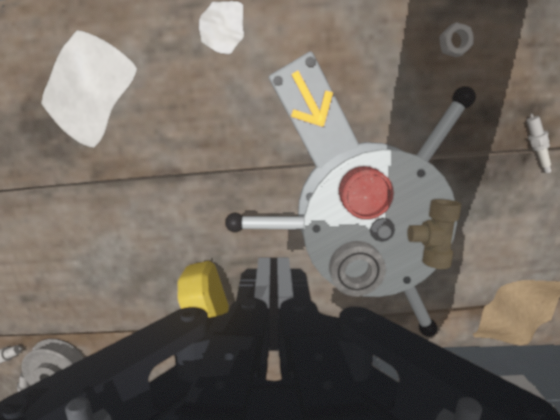

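The cap is at (367,192) and nearly in line with the arrow, whose tail is at (297,73) and tip at (321,124). The balls are at (235,222), (464,97) and (428,329). I'll refine these with blob centroids.

```bash
cat >> h.py <<'E'
def wang(tag,B,bolts,tail,tip):
    w=np.load(f'pics/{tag}.npz'); f=lambda u,v,z:watz(u,v,z,w['pos'],w['rot'])
    g=w['p'].max(2).astype(int)
    def cen(u,v,r):
        y,x=np.mgrid[v-r:v+r+1,u-r:u+r+1]; s=g[v-r:v+r+1,u-r:u+r+1]; m=(s<70)
        return (x[m].mean(),y[m].mean()) if m.sum()>20 else (u,v)
    C=[cen(u,v,10) for u,v in B]; print(np.round(C,1)); P=[f(*c,.05) for c in C]; h=sum(P)/3
    A=lambda p:np.degrees(np.arctan2(*(p-h)[::-1]))%360
    print('hub',h,[round(np.hypot(*(p-h))*1e3,1) for p in P]); a=[A(p)%120 for p in P]; print('spokes',np.round(a,2),np.mean(a))
    print('bolts',A((f(*bolts[0],.012)+f(*bolts[1],.012))/2)-180,'tail',A(f(*tail,.014))-180,'tip',A(f(*tip,.014))-180)
    d=f(*tip,.014)-f(*tail,.014); print('dir',np.degrees(np.arctan2(*d[::-1])))
E
python3 - <<'E'
from h import *
wang('w2',[(235,222),(464,97),(428,329)],[(279,80.5),(311,62)],(296,73),(321.5,125))
w=np.load('pics/w2.npz');p=w['p'].astype(int);m=(p[...,0]>170)&(p[...,2]<110);m[:60]=0;m[135:]=0;m[:,:285]=0;m[:,340:]=0
# left/right widths of the arrow by row
for v in range(70,130,4):
    s=np.nonzero(m[v])[0]; print(v,s.min() if len(s) else '',s.max() if len(s) else '',s.mean().round(1) if len(s) else '')
E
```

```text
[[233.7 221.8]
 [464.9  96.2]
 [427.3 330.3]]
hub [ 0.56453404 -0.0203912 ] [np.float64(141.1), np.float64(142.1), np.float64(142.7)]
spokes [24.66 25.17 24.55] 24.79182453805146
bolts 24.840437730991454 tail 24.852274623451024 tip 25.432239160360297
dir 23.74512001970399
70   
74 294 298 296.0
78 294 300 297.0
82 296 303 299.5
86 299 305 302.0
90 301 307 304.0
94 303 332 318.0
98 305 330 317.5
102 307 329 318.0
106 309 328 318.5
110 311 326 318.5
114 293 326 309.6
118 298 324 311.0
122 311 323 317.0
126
```

Spokes are at 24.8° and the arrow at about 25.0°, so the cap is at the mark. I'll let it rest while I carry the finger over to the other side of the spoke.

Request:
{"op": "play_rows", "data": {
  "increments": [
    [[0,0,0],[0,0,0],1],
    [[0,0,0],[0,0,0],1],
    [[0,0,0],[0,0,0],1],
    [[0,0,0],[0,0,0],1],
    [[0,0,0],[0,0,0],1],
    [[0,0,0],[0,0,0],1],
    [[0,0,0],[0,0,0],1],
    [[0,0,0],[0,0,0],1],
    [[0,0,0],[0,0,0],1],
    [[0,0,0],[0,0,0],1],
    [[-10,-1,0],[0,0,0],1],
    [[-25,-2,0],[0,0,0],1],
    [[-40,-3,0],[0,0,0],1],
    [[-55,-4,0],[0,0,0],1],
    [[-65,-4,0],[0,0,0],1],
    [[-70,-4,0],[0,0,0],1],
    [[-70,-4,0],[0,0,0],1],
    [[-70,-4,0],[0,0,0],1]
  ]
}}

```text
time: 10.5
ee_pos: [0.5891, -0.1299, 0.2503]
tcp_rot: [180.0, -0.0, 175.6]
wrist_force: [-0.0, -0.7, 0.7]
opening: 0.0
grasp_force: 0.0
```

Request:
{"op": "play_rows", "data": {
  "increments": [
    [[0,0,10],[0,0,0],1],
    [[0,0,30],[0,0,0],1],
    [[0,0,55],[0,0,0],1],
    [[0,0,80],[0,0,0],1],
    [[0,0,105],[0,0,0],1],
    [[0,0,130],[0,0,0],1],
    [[0,0,155],[0,0,0],1],
    [[0,0,175],[0,0,0],1],
    [[0,0,190],[0,0,0],1],
    [[0,0,195],[0,0,0],1],
    [[0,0,195],[0,0,0],1]
  ]
}}

```text
time: 11.6
ee_pos: [0.589, -0.1299, 0.0549]
tcp_rot: [180.0, -0.0, 175.6]
wrist_force: [0.4, 0.1, 0.1]
opening: 0.0001
grasp_force: 0.0
```

```bash
python3 - <<'E'
from h import *
plan(np.r_[265,265,265,265,np.arange(263,231,-2)],np.r_[32,28,24,20,[18]*16],s=1)
E
```

```text
11.6 [ 0.589  -0.1299  0.0549] [ 1.8000e+02 -4.0000e-02  1.7558e+02] [0.4 0.1 0.1]
[[[2, 0, 0], [0, 0, 1], 1], [[6, 0, 0], [0, 0, 1], 1], [[10, 0, 0], [0, 0, 1], 1], [[14, 0, 0], [0, 0, 1], 1], [[20, -1, 0], [0, 0, 3], 1], [[24, -1, 0], [0, 0, 5], 1], [[27, -1, 0], [0, 0, 7], 1], [[31, -1, 0], [0, 0, 9], 1], [[35, -1, 0], [0, 0, 11], 1], [[38, -1, 0], [0, 0, 13], 1], [[42, -1, 0], [0, 0, 15], 1], [[46, -1, 0], [0, 0, 17], 1], [[50, 0, 0], [0, 0, 19], 1], [[53, 1, 0], [0, 0, 21], 1], [[57, 1, 0], [0, 0, 23], 1], [[60, 2, 0], [0, 0, 25], 1], [[64, 3, 0], [0, 0, 27], 1], [[68, 4, 0], [0, 0, 29], 1], [[71, 6, 0], [0, 0, 31], 1], [[75, 7, 0], [0, 0, 33], 1]]
```

Request:
{"op": "play_rows", "data": {
  "increments": [
    [[2,0,0],[0,0,1],1],
    [[6,0,0],[0,0,1],1],
    [[10,0,0],[0,0,1],1],
    [[14,0,0],[0,0,1],1],
    [[18,-1,0],[0,0,3],1],
    [[23,-1,0],[0,0,5],1],
    [[27,-1,0],[0,0,7],1],
    [[31,-1,0],[0,0,9],1],
    [[35,-1,0],[0,0,11],1],
    [[38,-1,0],[0,0,13],1],
    [[42,-1,0],[0,0,15],1],
    [[46,-1,0],[0,0,17],1],
    [[50,0,0],[0,0,19],1],
    [[53,1,0],[0,0,21],1],
    [[57,1,0],[0,0,23],1],
    [[60,2,0],[0,0,25],1],
    [[64,3,0],[0,0,27],1],
    [[68,4,0],[0,0,29],1],
    [[71,6,0],[0,0,31],1],
    [[75,7,0],[0,0,33],1]
  ]
}}

```text
time: 13.6
ee_pos: [0.5152, -0.1173, 0.0557]
tcp_rot: [180.0, 0.1, 142.5]
wrist_force: [2.2, 0.2, 0.5]
opening: 0.0001
grasp_force: 0.7
```

```bash
python3 - <<'E'
from h import *
plan(np.arange(231,191,-2),18,s=1)
E
```

```text
13.6 [ 0.5152 -0.1173  0.0557] [1.7997e+02 7.0000e-02 1.4250e+02] [2.2 0.2 0.5]
[[[4, -1, 1], [0, 0, 1], 1], [[7, -1, 1], [0, 0, 3], 1], [[11, -1, 1], [0, 0, 5], 1], [[15, -2, 1], [0, 0, 7], 1], [[19, -2, 1], [0, 0, 9], 1], [[22, -2, 1], [0, 0, 11], 1], [[26, -1, 1], [0, 0, 13], 1], [[30, -1, 1], [0, 0, 15], 1], [[33, -1, 1], [0, 0, 17], 1], [[37, 0, 1], [0, 0, 19], 1], [[41, 1, 1], [0, 0, 21], 1], [[44, 1, 1], [0, 0, 23], 1], [[48, 2, 1], [0, 0, 25], 1], [[52, 3, 1], [0, 0, 27], 1], [[55, 5, 1], [0, 0, 29], 1], [[59, 6, 1], [0, 0, 31], 1], [[62, 7, 1], [0, 0, 33], 1], [[65, 9, 1], [0, 0, 35], 1], [[69, 11, 1], [0, 0, 37], 1], [[72, 12, 1], [0, 0, 39], 1]]
```

Request:
{"op": "play_rows", "data": {
  "increments": [
    [[4,-1,0],[0,0,1],1],
    [[7,-1,0],[0,0,3],1],
    [[11,-1,0],[0,0,5],1],
    [[15,-2,0],[0,0,7],1],
    [[19,-2,0],[0,0,9],1],
    [[22,-2,0],[0,0,11],1],
    [[26,-1,0],[0,0,13],1],
    [[30,-1,0],[0,0,15],1],
    [[33,-1,0],[0,0,17],1],
    [[37,0,0],[0,0,19],1],
    [[41,1,0],[0,0,21],1],
    [[44,1,0],[0,0,23],1],
    [[48,2,0],[0,0,25],1],
    [[52,3,0],[0,0,27],1],
    [[55,5,0],[0,0,29],1],
    [[59,6,0],[0,0,31],1],
    [[62,7,0],[0,0,33],1],
    [[65,9,0],[0,0,35],1],
    [[69,11,0],[0,0,37],1],
    [[72,12,0],[0,0,39],1]
  ]
}}

```text
time: 15.6
ee_pos: [0.4651, -0.0639, 0.0555]
tcp_rot: [180.0, 0.0, 103.5]
wrist_force: [1.8, -1.9, -0.8]
opening: 0.0004
grasp_force: 0.7
```

```bash
python3 - <<'E'
from h import *
plan(np.arange(191,153,-2),18,s=1)
E
```

```text
15.6 [ 0.4651 -0.0639  0.0555] [1.7997e+02 3.0000e-02 1.0351e+02] [ 1.8 -1.9 -0.8]
[[[4, 0, 1], [0, 0, 3], 1], [[7, 0, 1], [0, 0, 5], 1], [[11, -1, 1], [0, 0, 7], 1], [[15, -1, 1], [0, 0, 9], 1], [[19, -1, 0], [0, 0, 11], 1], [[22, -1, 0], [0, 0, 13], 1], [[26, 0, 0], [0, 0, 15], 1], [[30, 0, 0], [0, 0, 17], 1], [[33, 1, 0], [0, 0, 19], 1], [[37, 1, 0], [0, 0, 21], 1], [[41, 2, 0], [0, 0, 23], 1], [[44, 3, 0], [0, 0, 25], 1], [[48, 4, 0], [0, 0, 27], 1], [[51, 5, 0], [0, 0, 29], 1], [[55, 6, 0], [0, 0, 31], 1], [[58, 8, 0], [0, 0, 33], 1], [[62, 9, 0], [0, 0, 35], 1], [[65, 11, 0], [0, 0, 37], 1], [[68, 12, 0], [0, 0, 39], 1]]
```

Request:
{"op": "play_rows", "data": {
  "increments": [
    [[4,0,0],[0,0,3],1],
    [[7,0,0],[0,0,5],1],
    [[11,-1,0],[0,0,7],1],
    [[15,-1,0],[0,0,9],1],
    [[19,-1,0],[0,0,11],1],
    [[22,-1,0],[0,0,13],1],
    [[26,0,0],[0,0,15],1],
    [[30,0,0],[0,0,17],1],
    [[33,1,0],[0,0,19],1],
    [[37,1,0],[0,0,21],1],
    [[41,2,0],[0,0,23],1],
    [[44,3,0],[0,0,25],1],
    [[48,4,0],[0,0,27],1],
    [[51,5,0],[0,0,29],1],
    [[55,6,0],[0,0,31],1],
    [[58,8,0],[0,0,33],1],
    [[62,9,0],[0,0,35],1],
    [[65,11,0],[0,0,37],1],
    [[68,12,0],[0,0,39],1],
    [[68,12,0],[0,0,39],1]
  ]
}}

```text
time: 17.6
ee_pos: [0.4607, 0.0052, 0.0554]
tcp_rot: [180.0, -0.0, 64.6]
wrist_force: [-0.4, 0.2, 0.1]
opening: 0.0004
grasp_force: 0.0
```

```bash
python3 - <<'E'
from h import *
plan([153,151,149,148,147,146,145],18,s=1)
balls('side',tag='s4');balls('scene',tag='sc4')
E
```

```text
17.6 [0.4607 0.0052 0.0554] [180.    -0.    64.58] [-0.4  0.2  0.1]
[[[4, 0, 0], [0, 0, 2], 1], [[8, -1, 0], [0, 0, 4], 1], [[12, -1, 0], [0, 0, 6], 1], [[14, -1, 0], [0, 0, 7], 1], [[15, -1, 0], [0, 0, 8], 1], [[17, -1, 0], [0, 0, 9], 1], [[19, -1, 0], [0, 0, 10], 1]]
side [316.7 207.4] 33 0.1416 35.04
scene [212. 225.] 38 0.1417 36.12
```

Request:
{"op": "play_rows", "data": {
  "increments": [
    [[4,0,0],[0,0,2],1],
    [[8,-1,0],[0,0,4],1],
    [[12,-1,0],[0,0,6],1],
    [[14,-1,0],[0,0,7],1],
    [[15.5,-1,0],[0,0,8],1],
    [[15.5,-1,0],[0,0,8],1]
  ]
}}

```text
time: 18.3
ee_pos: [0.4667, 0.0194, 0.0553]
tcp_rot: [-180.0, -0.0, 56.6]
wrist_force: [-0.6, -0.8, -0.1]
opening: 0.0001
grasp_force: 0.3
```

```bash
python3 - <<'E'
from h import *
plan([146,145,144,143],18,s=1)
balls('side',tag='s5');balls('scene',tag='sc5')
E
```

```text
18.3 [0.4667 0.0194 0.0553] [-180.     -0.     56.59] [-0.6 -0.8 -0.1]
[[[2, -1, 0], [0, 0, 1], 1], [[4, -1, 0], [0, 0, 2], 1], [[5, -1, 0], [0, 0, 3], 1], [[7, -2, 0], [0, 0, 4], 1]]
side [323.  210.1] 32 0.1424 27.45
scene [213.9 220.2] 36 0.1425 27.42
```

Request:
{"op": "play_rows", "data": {
  "increments": [
    [[1.5,-0.5,0],[0,0,1],1],
    [[3,-1,0],[0,0,1.5],1],
    [[4.4,-1,0],[0,0,2.3],1],
    [[4.4,-1,0],[0,0,2.3],1],
    [[4.4,-1,0],[0,0,2.3],1],
    [[2,-1,0],[0,0,2.3],1],
    [[-5,-1,0],[0,0,2.3],1],
    [[-13,-1,0],[0,0,2.3],1],
    [[-15,-1,-10],[0,0,2.3],1],
    [[-15,-1,-30],[0,0,2.3],1],
    [[-15,-1,-60],[0,0,2.3],1],
    [[-15,-1,-90],[0,0,2.3],1],
    [[-15,-1,-120],[0,0,2.3],1],
    [[-15,-1,-150],[0,0,2.3],1],
    [[-15,-1,-175],[0,0,2.3],1],
    [[-15,-1,-190],[0,0,2.3],1],
    [[-15,-1,-195],[0,0,2.3],1],
    [[-15,-1,-195],[0,0,2.3],1]
  ]
}}

```text
time: 20.2
ee_pos: [0.4577, 0.0073, 0.251]
tcp_rot: [179.9, -0.0, 54.3]
wrist_force: [0.7, 0.4, -0.3]
opening: 0.0004
grasp_force: 0.0
```

```bash
python3 - <<'E'
from h import *
look('wrist','w3'); o=telemetry.get_obs(); print(o['time'],o['ee_pos'],o['tcp_rot'])
balls('side',tag='s6');balls('scene',tag='sc6')
E
```

```text
20.25 [0.45750531 0.00731696 0.25011432] [-1.79999144e+02 -9.02239964e-04  5.42654690e+01]
side [325.2 211.2] 33 0.1425 24.53
scene [307.9 203.4] 22 0.143 265.25
scene [214.8 219.1] 34 0.1421 25.23
scene [287.  259.6] 55 0.1395 145.13
```

View pics/w3.png

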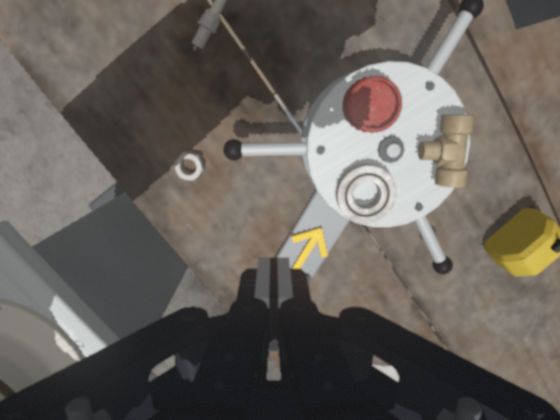

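The bearing at (366,192) lines up with the arrow, tip at (322,231). Spokes read about 24.9° against about 25.0°, with the finger clear, so I'm handing in.

```bash
python3 -c "
from workcell import workorder; print(workorder.job_done())"
```

```text
the job is handed in; nothing more can be done
None
```

The red cap was pushed to the arrow and left untouched there for over two seconds, then the ball bearing was pushed to the arrow and left there. By the camera measurements both stopped within about half a degree, and the job was handed in at about 20 s with the arm clear.

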